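Unstack the porcelain blanks onto their cork pads

TASK

Take the two stacks of upturned white porcelain pots apart and stand each pot, still mouth down, on the middle of the cork pad that has its own outline and size: octagonal, square, oblong, larger round, small round. Line the square and the oblong pot up with the edges of their pads, set the pots down rather than dropping them, and tip none over; at the end all five stand at rest, let go.

Things in the scene. Friction and masses are not known exactly. Their poses are not given: they have to be found in the camera images.
- octagon_pot_mid (a point): Plain white porcelain octagonal pot, 66 mm across its flats and 40 mm high, standing mouth down: straight upright sides and a flat closed top with a dull grey unglazed panel inside a white border; loose, stable, to be treated as solid. At the start it is the lowest pot of one of the two stacks, standing on the table. Its x and y axes point through the middles of flats. This point is its centre, half-way up; z is up.
- square_pot_mid (a point): Plain white porcelain square pot, 62 x 62 mm and 40 mm high, standing mouth down: straight upright sides and a flat closed top with a dull grey unglazed panel inside a white border; loose, stable, to be treated as solid. At the start it is the lowest pot of the other stack, standing on the table. Its x and y axes are square to its sides. This point is its centre, half-way up; z is up.
- oblong_pot_mid (a point): Plain white porcelain oblong (rectangular) pot, 56 mm along its x axis, 34 mm along its y axis and 36 mm high, standing mouth down: straight upright sides and a flat closed top with a dull grey unglazed panel inside a white border; loose, stable, to be treated as solid. At the start it stands on the octagonal or on the square pot, with nothing on it. This point is its centre, half-way up; z is up.
- round_pot_mid (a point): Plain white porcelain larger round pot, 48 mm in diameter and 36 mm high, standing mouth down: straight upright sides and a flat closed top with a dull grey unglazed panel inside a white border; loose, stable, to be treated as solid. At the start it stands on the octagonal or the square pot (the one without the oblong pot), and the small pot stands on it. This point is its centre, half-way up; z is up.
- small_pot_mid (a point): Plain white porcelain small round pot, 30 mm in diameter and 32 mm high, standing mouth down: straight upright sides and a flat closed top with a dull grey unglazed panel inside a white border; loose, stable, to be treated as solid. At the start it is the topmost pot, standing on the larger round one. This point is its centre, half-way up; z is up.
- octagon_pad_top (a point): Brown cork octagonal pad, 86 mm across its flats, 8 mm thick, fixed flat on the table, flat and bare on top: the place of the octagonal pot. This point is the centre of its upper face, 8 mm above the table; its axes run as the pot's do.
- square_pad_top (a point): Brown cork square pad, 82 x 82 mm, 8 mm thick, fixed flat on the table, flat and bare on top: the place of the square pot. This point is the centre of its upper face, 8 mm above the table; its axes run as the pot's do.
- oblong_pad_top (a point): Brown cork oblong pad, 76 mm along its x axis and 54 mm along its y axis, 8 mm thick, fixed flat on the table, flat and bare on top: the place of the oblong pot. This point is the centre of its upper face, 8 mm above the table; its axes run as the pot's do.
- round_pad_top (a point): Brown cork larger round pad, 68 mm in diameter, 8 mm thick, fixed flat on the table, flat and bare on top: the place of the larger round pot. This point is the centre of its upper face, 8 mm above the table; its axes run as the pot's do.
- small_pad_top (a point): Brown cork small round pad, 50 mm in diameter, 8 mm thick, fixed flat on the table, flat and bare on top: the place of the small round pot. This point is the centre of its upper face, 8 mm above the table; its axes run as the pot's do.
Mind the look-alikes: they are no part of the job. Leave any red look-alike of the part that bears octagon_pad_top alone. Leave any purple look-alike of the part that bears oblong_pot_mid alone.

How it is judged:
By the outcome, as a careful person would: the job done as asked, in the order asked, and still so for the second after the job is handed in, with the robot touching nothing.
It also fails if it takes over 138 s, if anything falls off the work surface, if the arm or the gripper's body presses on something with over 40 N, if the wrist force passes 120 N, or if a joint passes its speed limit or range.

ROBOT

A 6-joint arm with a two-finger parallel gripper is mounted at the origin on the work surface. World frame = base frame: x ahead of the robot, y to its left, z up, the work surface at z = 0. Lengths are in m, angles in rad, forces in N, time in s.
With the tool pointing down it reaches from about 0.375 to 0.975 m from the base axis. Payload 3.8 kg.
Tool frame: the origin (TCP) lies on the centre line of the jaws, within the pads' length; the fingertips stand 14 mm ahead of it and the grasp point (between the pads) lies 5 mm behind it; z points along the fingers, y is the line along which they close (so a half turn about z gives the same grasp; the last joint's range is limited). The gripper opens to 85 mm and grips with 20 to 120 N. Pads are 22 mm wide; open, the fingers measure 114 mm over their backs; the gripper's body (76 mm by 85 mm) begins 54 mm behind the grasp point. The pads swing forward as they close: fully open they stand 13 mm farther back than shut.
Start: joints at [1.158, 0.264, 1.604, -0, 1.274, -0.037], TCP at [0.248, 0.628, 0.245] pointing down, gripper open.
Joint ranges: [-2.63, 2.63], [-0.94, 2.18], [0.31, 2.57], [-1.31, 4.45], [0, 2.66], [-2.55, 2.55]. Speed limits (rad/s): [2.57, 2.57, 3.14, 3.14, 3.14, 3.14].

INTERFACE

Orientations are given as a rotation vector (axis times angle).
In Python, from workcell import bot, eyes, spot_in gives the robot as it stands.
- The arm moves only by the tool carry_out, never from a script. Its argument "series" is text: rows parted by semicolons, each of 4 numbers parted by spaces: the shift along the world's x, y, z in m, then the turn about the world's z in degrees. In form: tx ty tz roll; .... A call has 1 to 20 rows; each row shifts and turns the commanded pose from where the row before left it; what a row does not reach is not made up. A row lasts 1/8 s, in which the tool goes at most 62.5 mm and 10.7 degrees, less where a joint would pass 70% of its speed; a pose out of reach is approached as far as the arm can. A call is refused whole if a number of a shift passes 0.0625 or a number of a turn 10.7, either way. A call with a gripper value outside its range is refused whole. "jaw" is the gripper command: -1 is shut, 1 is fully open, values between are in proportion, set as the call begins (left out, the last holds). The fingers move at their own pace and stop on an object; "grip_force" is the grip in N (left out, the last holds). Time passes only in rows, so rows that do not move let the fingers close. It gives the time, the measured TCP pose, the force, the opening and the grip force at its end, in the units of the state.
- bot.read_state(): the state, without advancing time (a new reading comes with each control period).
- eyes.read_camera(name): name is "side" or "top" or "wrist"; returns (picture, depth): 400x640x3 uint8, blue, green, red; 400x640 float32, m along the optical axis (not along the pixel's ray), 0 where there is no reading.
- eyes.get_calibration(name): a dict with "K" (3x3 intrinsics, pixels), "distortion" ([k1, k2, p1, p2, k3] as OpenCV has them; the pictures are not rectified), "position" and "rotation" of the camera in the world; the wrist camera has in their place "T_tool_cam" (4x4, takes a point from camera to tool coordinates, whose origin is the TCP and whose axes are the flange's). Camera axes: x right, y down, z forward; pixel columns grow to the right and rows downward; lengths in m; the calibration is good to about 2 mm. A picture is of the moment at which its call begins: read the wrist's pose just before it. get_calibration takes no time and is no camera call.
- bot.finish_job(): hands the job in; it is judged then, once.
Trained networks look in the newest picture that a camera, given by its name, has taken for a name from the list of things; names that differ only in an ending like _2 or _b are one class to them, and where a whole thing is asked for, a point or a joint stands for the part that bears it (a point fixed in the world has none). Each returns a list of dicts, best first, with "score" (0 to 1); they miss things now and then, are a little off and sometimes report something else, mostly with a low value. They report only what shows in the picture. A call takes as long as a camera call. They do not tell look-alikes from the thing itself.
- spot_in(camera, target): "rect" ([centre column, centre row, width, height] in pixels, round what is visible of it).
The state is a dict: "time": time; "q": joint angles; "joint_vel": joint speeds; "joint_torque": joint torques, N m; "tool_pos": TCP position; "tcp_rot": TCP orientation; "wrist_force": force on the tool from outside, world axes, zero at the start; "torque": the same for the moment, N m; "width": opening from 0.0 (shut) to 1.0 (fully open); "grip_force": force on a finger pad.
Only numpy, scipy, OpenCV 4.12 (cv2) and the standard library are available. Lean on these libraries where they do the work, as an engineer would, in place of code of your own. Each camera call takes 0.05 s, during which the arm holds its last target. There are 200 camera calls.

## Working session

There is one attempt and no reset: what is moved stays moved. The work goes in short steps, Python scripts to look and compute and a tool call to move; the robot and the scene stay as the last step left them, time stands still between calls to the robot, and variables do not carry over. Pictures are saved under pics/ and viewed, at most 14 in all, crops included, and the job is handed in when it is done.

Besides the shell and the picture viewer there is one more tool, called as name(argument=value, ...) on one line, values as JSON. carry_out: Moves the arm, as the interface text tells. Its arguments: {"type":"object","properties":{"series":{"type":"string"},"jaw":{"type":"number"},"grip_force":{"type":"number"}},"required":["series"]}

```bash
mkdir -p pics
python3 - <<'E'
from workcell import bot, eyes, spot_in
import cv2,numpy as np
print(bot.read_state())
for c in ["top","side"]:
    p,d=eyes.read_camera(c); cv2.imwrite(f"pics/{c}0.png",p); np.save(f"{c}0.npy",d)
    k=eyes.get_calibration(c); print(c,k)
    for n in ["octagon_pot_mid","square_pot_mid","oblong_pot_mid","round_pot_mid","small_pot_mid","octagon_pad_top","square_pad_top","oblong_pad_top","round_pad_top","small_pad_top"]:
        print(n,[(np.round(r["rect"]).astype(int).tolist(),round(r["score"],2)) for r in spot_in(c,n)[:3]])
E
```

```text
{'time': 0.0, 'q': array([ 1.15804950e+00,  2.64749560e-01,  1.60538734e+00,  2.57654370e-05,
        1.27372941e+00, -3.68913309e-02]), 'joint_vel': array([-6.69972942e-05, -1.63899263e-05, -7.91650351e-04,  2.00558927e-04,
       -2.19446497e-04, -4.25889378e-04]), 'joint_torque': array([-1.57547802e-04, -5.15110373e+01, -3.67316401e+01, -1.30831522e-04,
        1.30144510e-02, -9.88050601e-06]), 'tool_pos': array([0.24747249, 0.62722924, 0.24395724]), 'tcp_rot': array([-0.58683558, -3.08575454,  0.00347236]), 'wrist_force': array([-0.93546351, -0.29393023,  0.23355676]), 'torque': array([-0.03563423,  0.03004068,  0.04842786]), 'grip_force': 0.0, 'width': 1.0015036088736946}
top {'K': array([[380.16352605,   0.        , 320.81883376],
       [  0.        , 380.16352605, 198.78868791],
       [  0.        ,   0.        ,   1.        ]]), 'distortion': array([-0.03459024,  0.        ,  0.        ,  0.        ,  0.        ]), 'position': array([0.36806905, 0.0208493 , 0.98440478]), 'rotation': array([-2.15561302,  2.1701779 , -0.15348475])}
octagon_pot_mid [([282, 153, 28, 26], 0.67)
[... 777 characters left out ...]
3393326, 0.54028312, 0.59542136]), 'rotation': array([-0.60527523,  2.64470382, -1.22017705])}
octagon_pot_mid [([231, 234, 38, 31], 0.97)]
square_pot_mid [([362, 180, 28, 18], 0.66)]
oblong_pot_mid [([364, 162, 24, 20], 0.56), ([400, 195, 20, 27], 0.55)]
round_pot_mid [([232, 217, 28, 27], 0.94), ([289, 178, 33, 24], 0.31)]
small_pot_mid [([231, 204, 19, 27], 0.69)]
octagon_pad_top [([367, 294, 51, 45], 0.87), ([334, 230, 42, 33], 0.74)]
square_pad_top [([290, 178, 34, 26], 0.78)]
oblong_pad_top [([289, 310, 52, 44], 0.71), ([230, 204, 20, 27], 0.57), ([366, 161, 22, 21], 0.35)]
round_pad_top [([324, 140, 19, 19], 0.64)]
small_pad_top [([184, 307, 32, 24], 0.77), ([290, 177, 32, 21], 0.41)]
```

Run:
```python
import cv2
p=cv2.imread("pics/top0.png")[110:310,170:490]; cv2.imwrite("pics/top0c.png",cv2.resize(p,(800,500),interpolation=cv2.INTER_CUBIC))
p=cv2.imread("pics/side0.png")[110:350,140:460]; cv2.imwrite("pics/side0c.png",cv2.resize(p,(800,600),interpolation=cv2.INTER_CUBIC))
```

```text
(no output)
```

View pics/top0c.png

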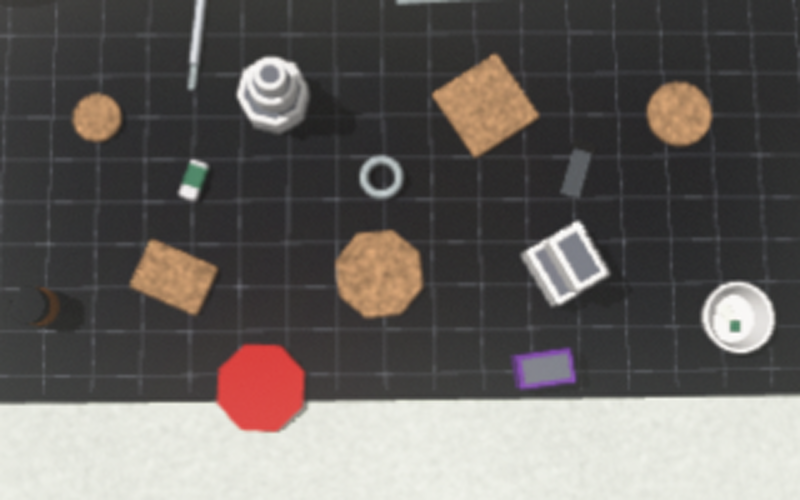

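View pics/side0c.png

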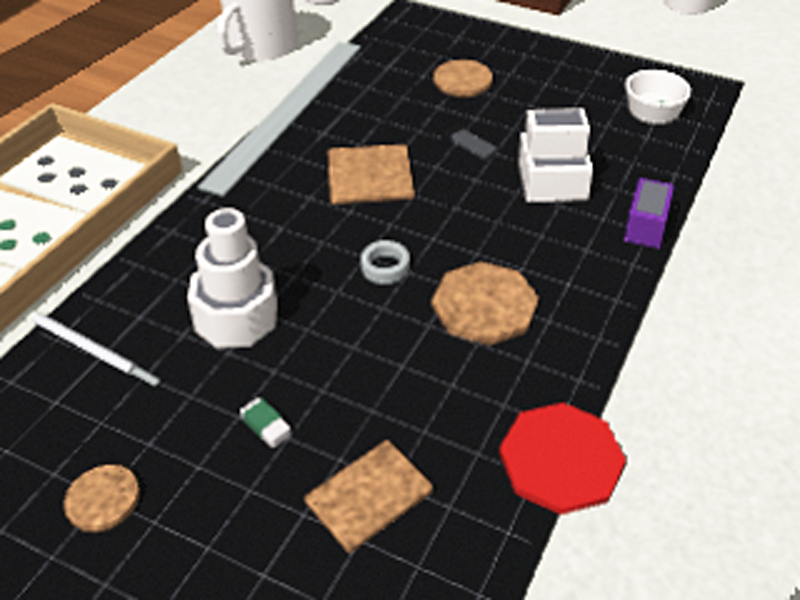

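The crops show the octagon/round/small stack at full-image (279,148), the oblong pot on the square pot at about (397,214), and all five cork pads. The red octagon at (274,265) and purple oblong at (388,257) are the look-alikes.

```bash
cat > h.py <<'E'
import cv2,numpy as np
from scipy.spatial.transform import Rotation as R
from workcell import bot, eyes, spot_in
def pose(c,k,s=None):
    if c!="wrist": return R.from_rotvec(k["rotation"]).as_matrix() if np.size(k["rotation"])==3 else k["rotation"],k["position"]
    Rt=R.from_rotvec(s["tcp_rot"]).as_matrix();T=k["T_tool_cam"]
    return Rt@T[:3,:3], s["tool_pos"]+Rt@T[:3,3]
def toplane(px,z,c,k,M):
    u=cv2.undistortPoints(np.float64(px).reshape(-1,1,2),k["K"],k["distortion"]).reshape(-1,2)
    d=np.c_[u,np.ones(len(u))]@M[0].T
    return (M[1]+d*((z-M[1][2])/d[:,2])[:,None])[:,:2]
def cork(p):
    h=cv2.cvtColor(p,cv2.COLOR_BGR2HSV); return cv2.inRange(h,(7,60,90),(22,200,255))
def grey(p):
    h=cv2.cvtColor(p,cv2.COLOR_BGR2HSV); return cv2.inRange(h,(100,10,90),(135,80,175))
def blobs(m,z,c,k,M,amin):
    out=[]
    m=cv2.morphologyEx(m,cv2.MORPH_CLOSE,np.ones((3,3)))
    for q in cv2.findContours(m,cv2.RETR_EXTERNAL,cv2.CHAIN_APPROX_NONE)[0]:
        if cv2.contourArea(q)<amin: continue
        w=toplane(q,z,c,k,M)*1000; (x,y),wh,a=cv2.minAreaRect(w.astype(np.float32))
        mm=cv2.moments(q); b=cv2.moments(w.astype(np.float32))
        out.append(dict(px=(round(mm['m10']/mm['m00']),round(mm['m01']/mm['m00'])),cen=np.round([b['m10']/b['m00'],b['m01']/b['m00']],1).tolist(),rect=np.round([x,y,*wh,a],1).tolist(),area=round(abs(b['m00']))))
    return out
E
python3 - <<'E'
from h import *
k=eyes.get_calibration("top");M=pose("top",k);p=cv2.imread("pics/top0.png")
print(M[0])
for b in blobs(cork(p),.008,"top",k,M,100): print(b)
h=cv2.cvtColor(p,cv2.COLOR_BGR2HSV);print(h[138,278],h[141,279],h[210,402],h[218,392],p[210,402])
for z in(.108,.076): print(z,blobs(grey(p),z,"top",k,M,20))
d=np.load("top0.npy"); print(d[138,278],d[210,402])
print(eyes.get_calibration("wrist"))
E
```

```text
[[-0.0076574  -0.99196162  0.12630719]
 [-0.99986462  0.00575565 -0.01541461]
 [ 0.01456372 -0.12640813 -0.9918714 ]]
{'px': (14, 379), 'cen': [44.8, 773.2], 'rect': [56.5, 776.4, 120.6, 69.3, 1.3], 'area': 6211}
{'px': (592, 222), 'cen': [427.3, -713.3], 'rect': [427.9, -728.4, 138.5, 59.4, 83.2], 'area': 1703}
{'px': (239, 220), 'cen': [437.9, 216.5], 'rect': [438.0, 216.5, 77.9, 56.0, 66.3], 'area': 4049}
{'px': (321, 219), 'cen': [440.1, 5.2], 'rect': [440.2, 5.6, 87.6, 87.6, 89.7], 'area': 6167}
{'px': (19, 218), 'cen': [446.0, 790.8], 'rect': [431.9, 795.5, 107.9, 161.4, 90.0], 'area': 11682}
{'px': (25, 175), 'cen': [560.9, 785.4], 'rect': [568.6, 797.8, 112.7, 112.8, 89.8], 'area': 7613}
{'px': (208, 157), 'cen': [605.9, 300.4], 'rect': [605.5, 300.3, 50.0, 49.8, 45.3], 'area': 1946}
{'px': (441, 155), 'cen': [607.8, -314.6], 'rect': [607.7, -315.2, 67.8, 65.2, 89.8], 'area': 3581}
{'px': (364, 152), 'cen': [617.5, -108.7], 'rect': [617.4, -108.6, 84.1, 85.1, 32.4], 'area': 6781}
{'px': (367, 42), 'cen': [935.0, -137.8], 'rect': [843.9, -8.0, 454.1, 1845.4, 0.2], 'area': 3282
[... 1197 characters left out ...]
en': [902.9, -455.9], 'rect': [903.5, -454.0, 29.2, 23.6, 85.2], 'area': 498}]
0.90085196 0.91376555
{'K': array([[284.89821538,   0.        , 317.20937779],
       [  0.        , 284.89821538, 198.98252301],
       [  0.        ,   0.        ,   1.        ]]), 'distortion': array([-0.0056976,  0.       ,  0.       ,  0.       ,  0.       ]), 'T_tool_cam': array([[ 4.83196355e-04, -9.62543349e-01, -2.71127402e-01,
         6.78991210e-02],
       [ 9.99999881e-01,  4.48241770e-04,  1.90848149e-04,
         1.17785988e-03],
       [-6.21689900e-05, -2.71127462e-01,  9.62543451e-01,
        -1.27969317e-01],
       [ 0.00000000e+00,  0.00000000e+00,  0.00000000e+00,
         1.00000000e+00]])}
```

carry_out(series="0.035 -0.048 0 0;0.035 -0.048 0 0;0.035 -0.048 0 0;0.035 -0.048 0 0;0.035 -0.048 0 0;0.035 -0.048 0 0;0.035 -0.048 0 0;0.035 -0.048 0 0;0.035 -0.048 0 0;0.035 -0.048 0 0;0.025 -0.038 0 0;0 0 0 0;0 0 0 0", jaw=1, grip_force=40)

```text
time: 2.72
tool_pos: [0.6224, 0.1101, 0.2451]
tcp_rot: [-0.588, -3.085, -0.001]
wrist_force: [0.3, 0.3, -0.9]
width: 0.997
grip_force: 0.0
```

```bash
cat >> h.py <<'E'
def look(name):
    s=bot.read_state(); p,d=eyes.read_camera("wrist"); cv2.imwrite(f"pics/{name}.png",p); np.save(f"{name}.npy",d)
    k=eyes.get_calibration("wrist"); Rt=R.from_rotvec(s["tcp_rot"]).as_matrix()
    print("tcp",np.round(s["tool_pos"],4),"yaw_y",round(float(np.degrees(np.arctan2(Rt[1,1],Rt[0,1]))),2),"t",round(s["time"],2),"q6",round(s["q"][5],2),"w",round(s["width"],3),"g",s["grip_force"])
    return p,d,k,pose("wrist",k,s)
E
python3 - <<'E'
from h import *
p,d,k,M=look("wA")
for z in(.108,.076,.04,.008):
  print(z)
  for b in blobs(grey(p),z,"wrist",k,M,150): print(b)
E
```

```text
tcp [0.6224 0.1101 0.2451] yaw_y 68.43 t 2.73 q6 -1.06 w 0.997 g 0.0
0.108
{'px': (316, 193), 'cen': [623.3, 110.3], 'rect': [623.3, 110.3, 16.4, 15.9, 68.5], 'area': 207}
{'px': (330, 165), 'cen': [602.4, 131.9], 'rect': [604.8, 130.5, 41.9, 15.5, 34.5], 'area': 137}
{'px': (29, 117), 'cen': [463.2, -103.8], 'rect': [463.3, -103.8, 39.5, 7.9, 29.2], 'area': 264}
0.076
{'px': (316, 193), 'cen': [630.9, 107.2], 'rect': [631.0, 107.2, 18.4, 17.8, 68.5], 'area': 260}
{'px': (330, 165), 'cen': [607.6, 131.4], 'rect': [610.2, 129.8, 47.0, 17.4, 34.5], 'area': 173}
{'px': (29, 117), 'cen': [451.6, -132.7], 'rect': [451.6, -132.8, 44.3, 8.8, 29.2], 'area': 332}
0.04
{'px': (316, 193), 'cen': [639.6, 103.7], 'rect': [639.6, 103.7, 20.6, 19.9, 68.5], 'area': 327}
{'px': (330, 165), 'cen': [613.3, 130.9], 'rect': [616.3, 129.1, 52.7, 19.5, 34.5], 'area': 217}
{'px': (29, 117), 'cen': [438.5, -165.3], 'rect': [438.5, -165.3, 49.7, 9.9, 29.2], 'area': 417}
0.008
{'px': (316, 193), 'cen': [647.2, 100.6], 'rect': [647.3, 100.6, 22.6, 21.9, 68.5], 'area': 392}
{'px': (330, 165), 'cen': [618.5, 130.4], 'rect': [621.7, 128.4, 57.7, 21.4, 34.5], 'area': 261}
{'px': (29, 117), 'cen': [426.8, -194.2], 'rect': [426.9, -194.3, 54.4, 10.9, 29.2], 'area': 501}
```

View pics/wA.png

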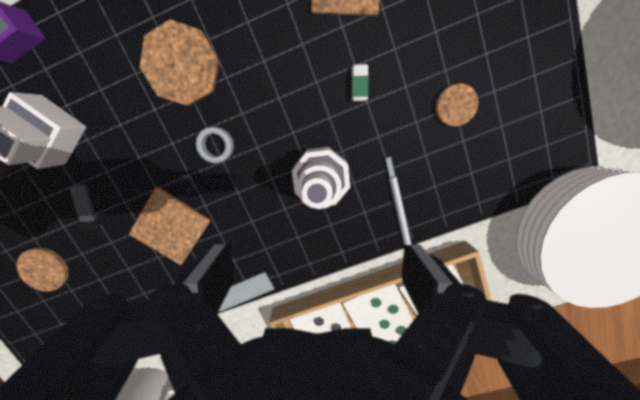

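Wrist view: the stack's small pot is at (316,193) between the open fingers, matching the top camera to about 1 mm. Next I descend and grip it.

carry_out(series="0.001 0 -0.05 0;0 0 -0.05 0;0 0 -0.03 0;0 0 -0.02 0;0 0 0 0;0 0 0 0")

```text
time: 3.52
tool_pos: [0.6249, 0.1105, 0.097]
tcp_rot: [0.585, 3.084, 0.001]
wrist_force: [0.7, -1.0, 0.4]
width: 1.004
grip_force: 0.0
```

carry_out(series="0 0 0 0;0 0 0 0;0 0 0 0;0 0 0 0;0 0 0 0;0 0 0 0;0 0 0 0;0 0 0 0", jaw=-1, grip_force=40)

```text
time: 4.53
tool_pos: [0.6242, 0.1098, 0.096]
tcp_rot: [0.587, 3.085, 0.0]
wrist_force: [-0.7, -0.9, 6.2]
width: 0.339
grip_force: 39.7
```

carry_out(series="0 0 0.02 0;0 0 0.05 0;-0.003 0.03 0.01 0;-0.003 0.045 0 0;-0.004 0.045 0 0;-0.004 0.045 0 0;-0.004 0.025 0 0;0 0 0 0;0 0 0 0")

```text
time: 5.65
tool_pos: [0.6058, 0.2989, 0.1753]
tcp_rot: [-0.587, -3.086, 0.001]
wrist_force: [-0.1, 0.0, -0.2]
width: 0.337
grip_force: 39.6
```

Run:
```python
from h import *
p,d,k,M=look("wA2")
for b in blobs(cork(p),.008,"wrist",k,M,300): print(b)
```

```text
tcp [0.6058 0.2989 0.1753] yaw_y 68.46 t 5.65 q6 -0.77 w 0.337 g 39.6181458234787
{'px': (616, 366), 'cen': [975.4, 574.0], 'rect': [987.5, 561.8, 78.8, 105.9, 86.0], 'area': 4750}
{'px': (24, 312), 'cen': [624.6, -93.4], 'rect': [621.5, -100.1, 74.7, 90.2, 33.1], 'area': 5187}
{'px': (320, 185), 'cen': [607.0, 302.2], 'rect': [607.0, 302.2, 50.4, 50.2, 23.3], 'area': 1973}
{'px': (17, 144), 'cen': [453.6, 28.3], 'rect': [457.9, 30.0, 42.8, 87.1, 51.7], 'area': 2786}
{'px': (173, 55), 'cen': [440.2, 219.1], 'rect': [440.1, 219.2, 78.0, 54.6, 66.6], 'area': 4105}
```

View pics/wA2.png

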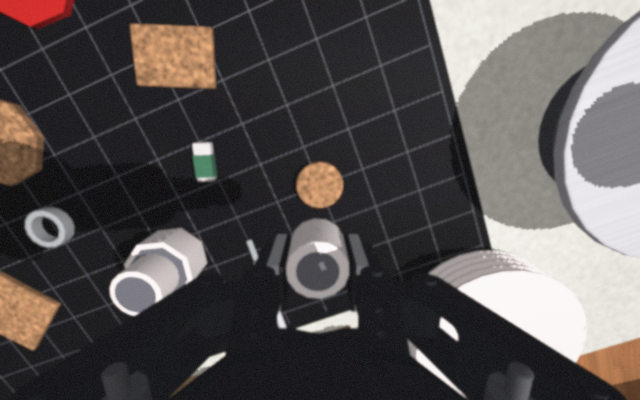

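Wrist view: pot held squarely at (317,262) and the bare small pad at (320,185), about 3 mm off in y.

carry_out(series="0.002 0.003 -0.05 0;0 0 -0.05 0;0 0 -0.025 0;0 0 -0.01 0;0 0 -0.005 0;0 0 -0.003 0;0 0 -0.002 0;0 0 0 0;0 0 0 0")

```text
time: 6.82
tool_pos: [0.608, 0.3031, 0.0308]
tcp_rot: [0.586, 3.086, 0.001]
wrist_force: [-0.7, -0.4, -1.0]
width: 0.336
grip_force: 39.6
```

carry_out(series="0 0 -0.001 0;0 0 -0.001 0;0 0 -0.0005 0;0 0 0 0")

```text
time: 7.32
tool_pos: [0.6077, 0.3029, 0.0281]
tcp_rot: [-0.587, -3.086, 0.0]
wrist_force: [-1.0, -1.2, 2.0]
width: 0.336
grip_force: 39.8
```

carry_out(series="0 0 -0.0005 0;0 0 -0.0005 0;0 0 0 0")

```text
time: 7.7
tool_pos: [0.6077, 0.3029, 0.028]
tcp_rot: [-0.587, -3.086, 0.0]
wrist_force: [-3.4, -1.7, 8.0]
width: 0.336
grip_force: 40.3
```

carry_out(series="0 0 0 0;0 0 0 0;0 0 0 0;0 0 0 0", jaw=0.2)

```text
time: 8.2
tool_pos: [0.6076, 0.3028, 0.0265]
tcp_rot: [-0.587, -3.086, 0.0]
wrist_force: [0.1, -0.3, 0.3]
width: 0.604
grip_force: 0.0
```

carry_out(series="0 0 0.02 0;0 0 0.05 0;0.005 -0.055 0.06 0;0.005 -0.055 0.05 0;0.003 -0.055 0.02 0;0.003 -0.03 0.02 0;0 0 0 0;0 0 0 0", jaw=1)

```text
time: 9.2
tool_pos: [0.6217, 0.13, 0.2254]
tcp_rot: [0.587, 3.086, 0.001]
wrist_force: [0.4, 0.5, -0.4]
width: 0.994
grip_force: 0.0
```

Run:
```python
from h import *
p,d,k,M=look("wB")
for z in(.076,.04):
  print(z)
  for b in blobs(grey(p),z,"wrist",k,M,100): print(b)
```

```text
tcp [0.6217 0.13   0.2254] yaw_y 68.45 t 9.2 q6 -1.03 w 0.994 g 0.0
0.076
{'px': (300, 199), 'cen': [625.7, 111.6], 'rect': [625.8, 111.6, 33.5, 33.6, 68.5], 'area': 906}
{'px': (315, 176), 'cen': [609.4, 133.9], 'rect': [610.0, 130.8, 47.0, 19.7, 33.9], 'area': 196}
{'px': (465, 109), 'cen': [601.5, 287.1], 'rect': [601.3, 286.9, 13.9, 14.6, 76.0], 'area': 155}
0.04
{'px': (300, 199), 'cen': [634.4, 105.9], 'rect': [634.5, 105.8, 37.9, 38.0, 68.5], 'area': 1156}
{'px': (315, 176), 'cen': [616.0, 131.1], 'rect': [616.7, 127.6, 53.1, 22.3, 33.9], 'area': 251}
{'px': (465, 109), 'cen': [607.0, 304.1], 'rect': [606.9, 303.9, 15.7, 16.5, 76.0], 'area': 198}
```

View pics/wB.png

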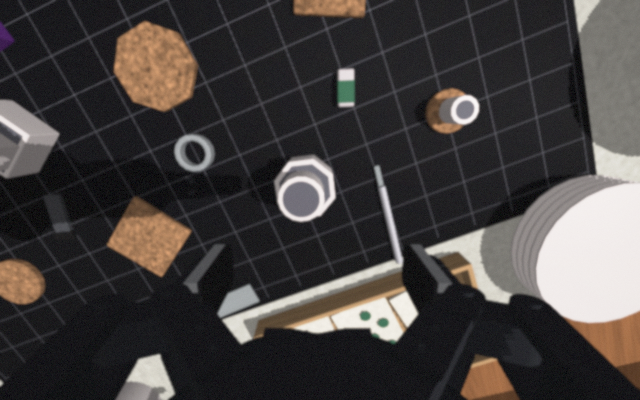

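The small pot stands centred on its pad at (465,109), and the round pot at (300,199) is next. It goes to the larger round pad at (607.8,-314.6).

carry_out(series="0.004 -0.0185 -0.05 0;0 0 -0.05 0;0 0 -0.035 0;0 0 -0.02 0;0 0 -0.01 0;0 0 0 0;0 0 0 0")

```text
time: 10.12
tool_pos: [0.6272, 0.1114, 0.0615]
tcp_rot: [0.586, 3.084, 0.001]
wrist_force: [-0.0, -0.8, 1.0]
width: 0.999
grip_force: 0.0
```

carry_out(series="0 0 0 0;0 0 0 0;0 0 0 0;0 0 0 0;0 0 0 0;0 0 0 0;0 0 0 0", jaw=-1, grip_force=40)

```text
time: 11.0
tool_pos: [0.6266, 0.1111, 0.0609]
tcp_rot: [0.587, 3.085, 0.001]
wrist_force: [0.0, -1.1, 5.7]
width: 0.548
grip_force: 41.5
```

carry_out(series="0 0 0.02 0;0 0 0.05 0;-0.001 -0.04 0.05 0;-0.001 -0.055 0 0;-0.002 -0.055 0 0;-0.002 -0.055 0 0;-0.002 -0.055 0 0;-0.002 -0.055 0 0;-0.002 -0.055 0 0;-0.002 -0.04 0 0;-0.002 -0.016 0 0;0 0 0 0;0 0 0 0")

```text
time: 12.62
tool_pos: [0.6098, -0.3124, 0.1785]
tcp_rot: [-0.585, -3.086, -0.001]
wrist_force: [0.5, -0.4, -0.1]
width: 0.545
grip_force: 41.5
```

Run:
```python
from h import *
p,d,k,M=look("wC")
for b in blobs(cork(p),.008,"wrist",k,M,300): print(b)
```

```text
tcp [ 0.6098 -0.3124  0.1785] yaw_y 68.52 t 12.62 q6 -1.71 w 0.545 g 41.47317051887512
{'px': (619, 315), 'cen': [916.3, -24.7], 'rect': [916.1, -44.0, 88.0, 268.5, 85.9], 'area': 10904}
{'px': (314, 180), 'cen': [605.0, -312.4], 'rect': [604.0, -312.1, 67.8, 60.5, 70.2], 'area': 3278}
{'px': (506, 118), 'cen': [617.5, -108.9], 'rect': [617.4, -108.9, 83.8, 82.9, 32.7], 'area': 6728}
```

carry_out(series="-0.0015 -0.002 -0.05 0;0 0 -0.05 0;0 0 -0.03 0;0 0 -0.01 0;0 0 -0.004 0;0 0 -0.002 0;0 0 -0.001 0;0 0 -0.001 0;0 0 0 0;0 0 0 0")

```text
time: 13.92
tool_pos: [0.6083, -0.316, 0.0307]
tcp_rot: [0.587, 3.086, -0.0]
wrist_force: [-0.3, 0.6, -1.1]
width: 0.546
grip_force: 41.5
```

carry_out(series="0 0.0015 -0.001 0;0 0 -0.001 0;0 0 -0.0005 0;0 0 -0.0005 0;0 0 0 0;0 0 0 0")

```text
time: 14.68
tool_pos: [0.6083, -0.3143, 0.0289]
tcp_rot: [-0.587, -3.086, -0.0]
wrist_force: [-3.6, 2.0, 8.2]
width: 0.548
grip_force: 42.1
```

carry_out(series="0 0 0 0;0 0 0 0;0 0 0 0", jaw=0.5)

```text
time: 15.05
tool_pos: [0.6082, -0.3144, 0.0272]
tcp_rot: [-0.587, -3.086, -0.0]
wrist_force: [0.4, 0.3, -0.2]
width: 0.749
grip_force: 0.0
```

carry_out(series="0 0 0.02 0;0 0 0.05 0;-0.04 0.03 0.05 -10;-0.04 0.03 0.05 -10;-0.04 0.034 0 -10;-0.039 0.034 0 -10;0 0 0 0;0 0 0 0;0 0 0 0", jaw=1)

```text
time: 16.18
tool_pos: [0.4601, -0.1944, 0.1869]
tcp_rot: [1.605, 2.698, 0.0]
wrist_force: [0.2, 0.4, 0.2]
width: 0.999
grip_force: 0.0
```

Run:
```python
from h import *
p,d,k,M=look("wD")
for z in(.076,.04):
  print(z)
  for b in blobs(grey(p),z,"wrist",k,M,100): print(b)
```

```text
tcp [ 0.4601 -0.1944  0.1869] yaw_y 28.49 t 16.18 q6 -0.95 w 0.999 g 0.0
0.076
{'px': (384, 333), 'cen': [587.2, -284.2], 'rect': [587.7, -283.4, 29.9, 14.9, 5.0], 'area': 299}
{'px': (430, 264), 'cen': [584.5, -197.8], 'rect': [584.7, -198.8, 11.0, 57.4, 68.4], 'area': 404}
{'px': (204, 264), 'cen': [398.1, -298.8], 'rect': [398.3, -299.5, 57.6, 10.1, 78.6], 'area': 367}
{'px': (377, 221), 'cen': [517.7, -185.4], 'rect': [518.0, -185.2, 13.7, 36.8, 73.2], 'area': 470}
{'px': (311, 185), 'cen': [450.2, -184.2], 'rect': [450.0, -184.2, 43.8, 21.1, 28.5], 'area': 907}
{'px': (310, 154), 'cen': [437.0, -161.1], 'rect': [436.6, -161.2, 42.6, 8.3, 28.5], 'area': 315}
{'px': (223, 96), 'cen': [355.1, -154.2], 'rect': [355.1, -154.2, 20.3, 39.0, 7.0], 'area': 742}
0.04
{'px': (384, 333), 'cen': [611.1, -307.0], 'rect': [611.7, -306.1, 34.4, 17.1, 5.0], 'area': 395}
{'px': (430, 264), 'cen': [608.1, -207.6], 'rect': [608.3, -208.7, 12.6, 66.0, 68.4], 'area': 535}
{'px': (204, 264), 'cen': [393.6, -323.8], 'rect': [393.8, -324.6, 66.3, 11.6, 78.6], 'area': 486}
{'px': (377, 221), 'cen': [531.2, -193.3], 'rect': [531.5, -193.1, 15.8, 42.3, 73.2], 'area': 623}
{'px': (311, 185), 'cen': [453.5, -191.9], 'rect': [453.3, -192.0, 50.4, 24.3, 28.5], 'area': 1201}
{'px': (310, 154), 'cen': [438.4, -165.4], 'rect': [437.8, -165.5, 49.0, 9.6, 28.5], 'area': 418}
{'px': (223, 96), 'cen': [344.1, -157.4], 'rect': [344.0, -157.4, 23.4, 44.9, 7.0], 'area': 983}
```

View pics/wD.png

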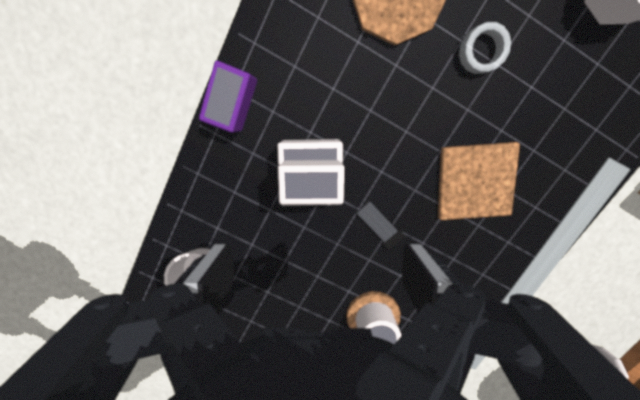

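Oblong pot at (311,185) sits over the rear part of the square pot, aligned with the jaws at 28.5°; I'll grip it lengthwise. The purple block at (223,96) is well clear.

carry_out(series="-0.0098 0.0102 0 0;0 0 -0.05 0;0 0 -0.04 0;0 0 -0.025 0;0 0 -0.012 0;0 0 0 0;0 0 0 0")

```text
time: 17.1
tool_pos: [0.4498, -0.1837, 0.0601]
tcp_rot: [1.606, 2.698, 0.0]
wrist_force: [-0.3, 0.5, 0.5]
width: 0.997
grip_force: 0.0
```

carry_out(series="0 0 0 0;0 0 0 0;0 0 0 0;0 0 0 0;0 0 0 0;0 0 0 0", jaw=-1, grip_force=40)

```text
time: 17.85
tool_pos: [0.4497, -0.1837, 0.0601]
tcp_rot: [1.606, 2.698, 0.0]
wrist_force: [-1.1, 0.5, 6.4]
width: 0.646
grip_force: 43.5
```

carry_out(series="0 0 0.02 0;0 0 0.05 0;-0.001 0.04 0.05 5;-0.001 0.05 0 6;-0.001 0.05 0 6;-0.001 0.05 0 6;-0.001 0.05 0 5;-0.001 0.05 0 5;-0.001 0.05 0 5;-0.002 0.04 0 0;-0.002 0.022 0 0;0 0 0 0;0 0 0 0;0 0 0 0")

```text
time: 19.6
tool_pos: [0.4377, 0.2168, 0.1775]
tcp_rot: [-0.642, -3.075, 0.001]
wrist_force: [0.1, 0.2, 0.0]
width: 0.649
grip_force: 42.9
```

Run:
```python
from h import *
p,d,k,M=look("wE")
for b in blobs(cork(p),.008,"wrist",k,M,300): print(b)
```

```text
tcp [0.4377 0.2168 0.1775] yaw_y 66.4 t 19.6 q6 -0.75 w 0.649 g 42.86681056022644
{'px': (167, 388), 'cen': [613.8, -79.4], 'rect': [616.2, -83.3, 28.4, 60.3, 23.3], 'area': 1232}
{'px': (441, 271), 'cen': [590.9, 309.7], 'rect': [591.7, 310.1, 43.9, 19.7, 61.3], 'area': 469}
{'px': (151, 254), 'cen': [438.3, 9.3], 'rect': [440.9, 9.6, 86.4, 92.5, 5.2], 'area': 5931}
{'px': (318, 184), 'cen': [438.7, 218.3], 'rect': [438.3, 218.5, 77.0, 54.8, 66.4], 'area': 4080}
```

View pics/wE.png

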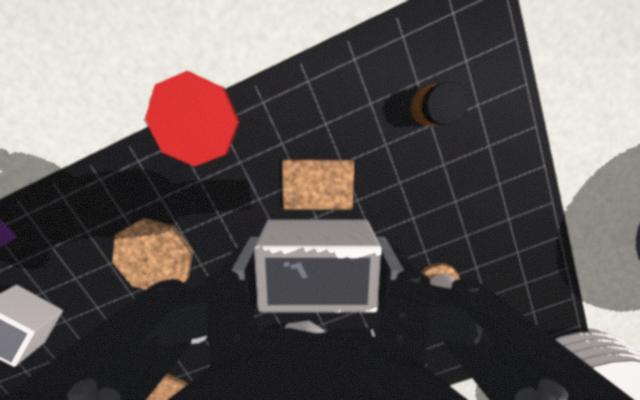

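Oblong pot held level, with its pad right ahead at (318,184) and aligned at 66.4°.

carry_out(series="0 0.0015 -0.05 0;0 0 -0.05 0;0 0 -0.03 0;0 0 -0.01 0;0 0 -0.004 0;0 0 -0.002 0;0 0 -0.001 0;0 0 -0.001 0;0 0 0 0;0 0 0 0")

```text
time: 20.9
tool_pos: [0.4379, 0.2194, 0.0299]
tcp_rot: [0.64, 3.075, 0.0]
wrist_force: [-0.1, 0.3, -0.7]
width: 0.646
grip_force: 42.9
```

carry_out(series="0 -0.001 -0.001 0;0 0 -0.0005 0;0 0 -0.0005 0;0 0 -0.0003 0;0 0 0 0;0 0 0 0")

```text
time: 21.65
tool_pos: [0.4377, 0.2182, 0.0281]
tcp_rot: [-0.64, -3.075, 0.001]
wrist_force: [-3.0, -1.4, 7.6]
width: 0.649
grip_force: 44.0
```

carry_out(series="0 0 0 0;0 0 0 0;0 0 0 0", jaw=0.7)

```text
time: 22.02
tool_pos: [0.4378, 0.2183, 0.0273]
tcp_rot: [-0.641, -3.076, 0.0]
wrist_force: [-0.2, -0.1, -0.0]
width: 0.852
grip_force: 0.0
```

carry_out(series="0 0 0.02 0;0 0 0.05 0;0.03 -0.015 0.05 0;0.05 -0.03 0.03 0;0.05 -0.03 0 0;0.05 -0.03 0 0;0.007 -0.002 0 0;0 0 0 0;0 0 0 0", jaw=1)

```text
time: 23.15
tool_pos: [0.6211, 0.1135, 0.1755]
tcp_rot: [-0.639, -3.074, 0.0]
wrist_force: [-0.2, 0.3, -0.0]
width: 1.0
grip_force: 0.0
```

Run:
```python
from h import *
p,d,k,M=look("wF")
for z,f in((.04,grey),(.044,grey),(.008,cork)):
  print(z)
  for b in blobs(f(p),z,"wrist",k,M,300): print(b)
def oct(m,z):
  m=cv2.morphologyEx(m,cv2.MORPH_CLOSE,np.ones((3,3)))
  for q in cv2.findContours(m,cv2.RETR_EXTERNAL,cv2.CHAIN_APPROX_NONE)[0]:
    if cv2.contourArea(q)<800: continue
    w=toplane(q,z,"wrist",k,M)*1000; c=w.mean(0)
    a=np.radians(np.arange(0,45,.5)); 
    # flats: the summed extents over 8 directions are smallest along flat normals
    f=[sum(np.ptp(w@np.array([np.cos(t+i*np.pi/4),np.sin(t+i*np.pi/4)])) for i in range(4)) for t in a]
    i=int(np.argmin(f)); e=[[np.cos(a[i]+j*np.pi/4),np.sin(a[i]+j*np.pi/4)] for j in range(4)]
    print(z,np.round(c,1),"flat normal",np.degrees(a[i]),[round(float(np.ptp(w@v)),1) for v in np.array(e)])
oct(grey(p),.04); oct(cork(p),.008)
# pad from the top picture too
k=eyes.get_calibration("top");M=pose("top",k);oct(cork(cv2.imread("pics/top0.png"))[200:240,300:345].copy() if 0 else cork(cv2.imread("pics/top0.png")),.008)
```

```text
tcp [0.6211 0.1135 0.1755] yaw_y 66.52 t 23.15 q6 -1.02 w 1.0 g 0.0
0.04
{'px': (319, 196), 'cen': [625.4, 114.6], 'rect': [625.4, 114.6, 53.3, 53.2, 30.3], 'area': 2268}
0.044
{'px': (319, 196), 'cen': [624.4, 115.1], 'rect': [624.4, 115.0, 52.5, 52.4, 30.3], 'area': 2199}
0.008
{'px': (490, 387), 'cen': [965.7, 215.9], 'rect': [973.6, 212.6, 64.7, 61.0, 10.4], 'area': 2552}
{'px': (620, 353), 'cen': [978.9, 383.1], 'rect': [984.3, 391.7, 121.3, 44.2, 25.2], 'area': 3122}
{'px': (377, 316), 'cen': [799.9, 115.6], 'rect': [803.3, 98.5, 36.2, 130.3, 0.0], 'area': 2742}
{'px': (13, 310), 'cen': [617.6, -288.2], 'rect': [621.0, -291.5, 31.0, 72.1, 49.5], 'area': 1167}
{'px': (492, 282), 'cen': [810.7, 256.6], 'rect': [809.7, 256.4, 77.2, 41.2, 31.3], 'area': 2143}
{'px': (140, 255), 'cen': [617.0, -105.0], 'rect': [617.5, -104.8, 83.2, 86.6, 32.6], 'area': 6692}
{'px': (478, 99), 'cen': [605.4, 293.8], 'rect': [606.2, 297.5, 42.5, 50.7, 74.8], 'area': 997}
{'px': (139, 58), 'cen': [441.8, 7.9], 'rect': [442.0, 8.0, 90.1, 87.7, 50.6], 'area': 6393}
0.04 [624.8 114.9] flat normal 30.5 [53
[... 193 characters left out ...]
3.5, 130.4, 90.5]
0.008 [810.5 254.9] flat normal 31.5 [77.3, 72.1, 41.2, 55.7]
0.008 [ 615.3 -104.4] flat normal 32.5 [83.2, 116.3, 86.7, 107.4]
0.008 [605.3 297.1] flat normal 29.500000000000004 [50.6, 42.6, 50.8, 50.7]
0.008 [441.1   8.3] flat normal 6.000000000000001 [89.1, 90.1, 89.3, 87.9]
0.008 [ 47.2 771.1] flat normal 1.0 [120.7, 101.0, 69.6, 130.7]
0.008 [440.3   5. ] flat normal 6.000000000000001 [88.5, 88.9, 88.4, 88.5]
0.008 [442.3 788.5] flat normal 0.0 [161.5, 189.3, 107.9, 127.9]
0.008 [560.  785.3] flat normal 34.0 [100.2, 117.5, 135.2, 109.8]
0.008 [ 617.2 -108.7] flat normal 32.5 [84.1, 113.3, 85.1, 113.9]
0.008 [937.8 -98.8] flat normal 0.0 [454.8, 1577.8, 1845.4, 1369.3]
```

View pics/wF.png

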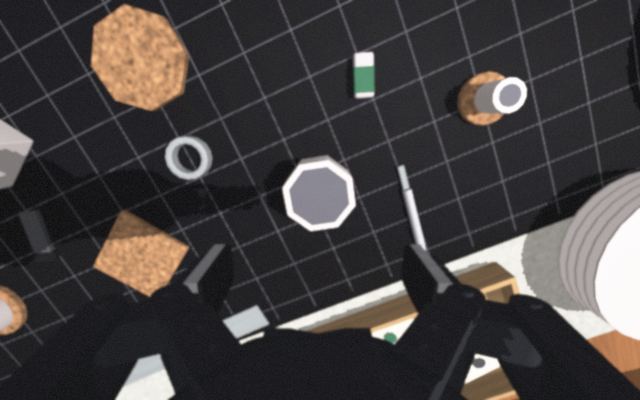

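Octagonal pot is bare at (319,196) with flats at 30.4° (mod 45); the pen at (408,200) is outside the finger path. I turn +8.9° and descend.

carry_out(series="0.0043 0.0011 -0.04 8.9;0 0 -0.04 0;0 0 -0.035 0;0 0 -0.02 0;0 0 -0.013 0;0 0 -0.0065 0;0 0 0 0;0 0 0 0")

```text
time: 24.2
tool_pos: [0.6278, 0.1139, 0.0227]
tcp_rot: [0.4, 3.114, 0.001]
wrist_force: [1.6, -0.4, 0.4]
width: 0.997
grip_force: 0.0
```

carry_out(series="0 0 0 0;0 0 0 0;0 0 0 0;0 0 0 0;0 0 0 0;0 0 0 0", jaw=-1, grip_force=60)

```text
time: 24.95
tool_pos: [0.6279, 0.1139, 0.0228]
tcp_rot: [0.4, 3.114, 0.001]
wrist_force: [-0.4, -0.9, 5.4]
width: 0.758
grip_force: 69.0
```

carry_out(series="0 0 0.02 0;0 0 0.05 0;-0.02 -0.01 0.05 0;-0.04 -0.022 0.03 5;-0.045 -0.025 0 5;-0.045 -0.025 0 5;-0.03 -0.02 0 5.7;-0.007 -0.005 0 0;0 0 0 0;0 0 0 0")

```text
time: 26.2
tool_pos: [0.4409, 0.0072, 0.172]
tcp_rot: [-0.166, 3.136, 0.0]
wrist_force: [-0.8, 0.1, -2.0]
width: 0.762
grip_force: 68.2
```

Run:
```python
from h import *
p,d,k,M=look("wG")
for b in blobs(cork(p),.008,"wrist",k,M,300): print(b)
```

```text
tcp [0.4409 0.0072 0.172 ] yaw_y 96.05 t 26.2 q6 -1.72 w 0.762 g 68.19433970376849
{'px': (44, 287), 'cen': [597.3, -297.3], 'rect': [601.5, -303.0, 67.6, 62.1, 36.5], 'area': 1525}
{'px': (501, 199), 'cen': [436.7, 205.1], 'rect': [438.4, 216.1, 78.4, 55.1, 66.2], 'area': 1621}
{'px': (316, 166), 'cen': [421.7, 4.5], 'rect': [424.0, 4.6, 55.3, 87.9, 7.6], 'area': 3043}
```

View pics/wG.png

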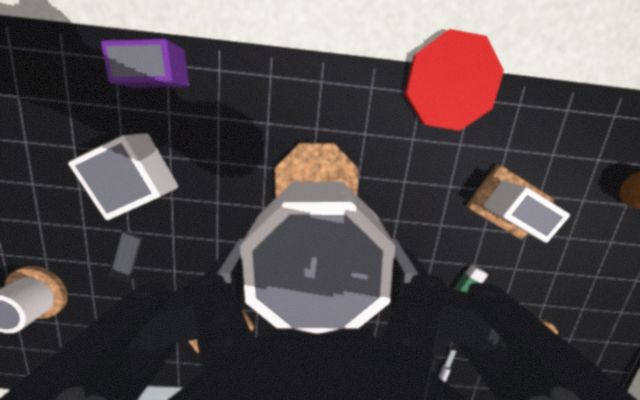

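Run:
```python
from h import *
s=bot.read_state();k=eyes.get_calibration("wrist");M=pose("wrist",k,s)
w=toplane([[318,203],[318,331],[243,265],[394,265]],.1892,"wrist",k,M)*1000
print(np.round(w,1),np.round((w[0]+w[1])/2,1),np.linalg.norm(w[0]-w[1]),np.linalg.norm(w[2]-w[3]))
```

```text
[[406.3   4.6]
 [468.1  11.2]
 [437.6 -24.7]
 [430.6  40.2]] [437.2   7.9] 62.08023627294004 65.22713065337625
```

carry_out(series="0.0017 -0.001 -0.05 0;0 0 -0.05 0;0 0 -0.022 0;0 0 -0.01 0;0 0 -0.004 0;0 0 -0.002 0;0 0 -0.001 0;0 0 0 0;0 0 0 0")

```text
time: 27.38
tool_pos: [0.4418, 0.0058, 0.0329]
tcp_rot: [-0.166, 3.136, -0.0]
wrist_force: [-0.8, -0.2, -1.8]
width: 0.762
grip_force: 68.0
```

carry_out(series="0.0005 0.0005 -0.001 0;0 0 -0.0005 0;0 0 -0.0005 0;0 0 -0.0003 0;0 0 0 0;0 0 0 0")

```text
time: 28.12
tool_pos: [0.4419, 0.0064, 0.0307]
tcp_rot: [0.166, -3.137, -0.0]
wrist_force: [-3.1, -0.7, 5.3]
width: 0.76
grip_force: 69.2
```

carry_out(series="0 0 0 0;0 0 0 0;0 0 0 0;0 0 0 0", jaw=1)

```text
time: 28.62
tool_pos: [0.442, 0.0063, 0.0301]
tcp_rot: [0.166, -3.137, 0.0]
wrist_force: [0.3, -0.1, -0.1]
width: 1.004
grip_force: 0.0
```

carry_out(series="0 0 0.015 0;0 0 0.04 0;0 -0.01 0.05 0;0 -0.02 0.03 -9.6;0 -0.022 0 -9.6;0 -0.025 0 -9.6;0 -0.025 0 -9.6;0 -0.025 0 -9.6;0 -0.025 0 -9.6;0.0015 -0.026 0 -9.9;0 0 0 0;0 0 0 0")

```text
time: 30.12
tool_pos: [0.4434, -0.1712, 0.1657]
tcp_rot: [1.602, 2.702, 0.001]
wrist_force: [-0.1, 0.4, 0.5]
width: 0.999
grip_force: 0.0
```

Run:
```python
from h import *
p,d,k,M=look("wH")
for z,f in((.04,grey),(.048,grey),(.008,cork)):
  print(z)
  for b in blobs(f(p),z,"wrist",k,M,300): print(b)
```

```text
tcp [ 0.4434 -0.1712  0.1657] yaw_y 28.67 t 30.12 q6 -0.92 w 0.999 g 0.0
0.04
{'px': (430, 264), 'cen': [577.0, -178.0], 'rect': [577.6, -178.6, 10.5, 61.5, 69.1], 'area': 448}
{'px': (204, 264), 'cen': [379.8, -286.0], 'rect': [380.3, -286.9, 61.0, 12.5, 80.3], 'area': 417}
{'px': (382, 252), 'cen': [528.2, -189.9], 'rect': [528.7, -190.0, 15.6, 42.1, 72.6], 'area': 610}
{'px': (314, 208), 'cen': [448.0, -182.7], 'rect': [447.6, -182.8, 49.3, 49.6, 29.9], 'area': 2358}
{'px': (223, 128), 'cen': [343.9, -156.9], 'rect': [343.9, -157.0, 23.2, 44.8, 7.3], 'area': 984}
{'px': (424, 15), 'cen': [447.4, -1.5], 'rect': [448.7, -3.7, 57.5, 26.5, 28.9], 'area': 1088}
0.048
{'px': (430, 264), 'cen': [571.8, -175.8], 'rect': [572.3, -176.4, 10.1, 59.6, 69.1], 'area': 420}
{'px': (204, 264), 'cen': [380.8, -280.4], 'rect': [381.3, -281.4, 59.1, 12.1, 80.3], 'area': 391}
{'px': (382, 252), 'cen': [524.5, -187.4], 'rect': [525.0, -187.4, 15.1, 40.8, 72.6], 'area': 572}
{'px': (314, 208), 'cen': [446.8, -180.4], 'rect': [446.5, -180.5, 47.8, 48.0, 29.9], 'area': 2211}
{'px': (223, 128), 'cen': [346.1, -155.4], 'rect': [346.1, -155.5, 22.5, 43.3, 7.3], 'area': 922}
{'px': (424, 15), 'cen': [446.3, -4.9], 'rect': [447.5, -7.0, 55.6, 25.7, 28.9], 'area': 1021}
0.008
{'px': (385, 330), 'cen': [600.2, -284.9], 'rect': [599.9, -285.5, 42.4, 20.3, 14.1], 'area': 536}
{'px': (488, 211), 'cen': [616.3, -107.3], 'rect': [616.3, -107.5, 83.7, 83.6, 32.7], 'area': 6746}
{'px': (396, 46), 'cen': [444.9, -20.2], 'rect': [443.7, -15.8, 86.3, 42.7, 6.8], 'area': 1108}
```

View pics/wH.png

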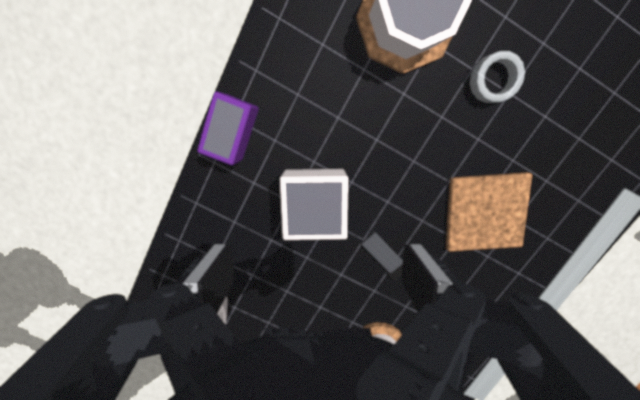

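Square pot bare at (314,208), turned 29.9°; its pad is at (488,211), world (616.5,-107.8), turned 32.6°.

carry_out(series="0.0046 -0.0115 -0.02 1.2;0 0 -0.045 0;0 0 -0.04 0;0 0 -0.02 0;0 0 -0.012 0;0 0 -0.0065 0;0 0 0 0;0 0 0 0")

```text
time: 31.18
tool_pos: [0.4489, -0.1835, 0.0226]
tcp_rot: [1.575, 2.716, 0.0]
wrist_force: [0.0, 0.7, -0.5]
width: 1.001
grip_force: 0.0
```

carry_out(series="0 0 0 0;0 0 0 0;0 0 0 0;0 0 0 0;0 0 0 0;0 0 0 0", jaw=-1, grip_force=60)

```text
time: 31.92
tool_pos: [0.4488, -0.1837, 0.0227]
tcp_rot: [1.575, 2.716, -0.0]
wrist_force: [-1.6, -0.1, 6.0]
width: 0.712
grip_force: 66.9
```

carry_out(series="0 0 0.02 0;0 0 0.05 0;0.03 0.01 0.05 0;0.04 0.02 0.03 1.4;0.045 0.02 0 1.4;0.035 0.015 0 0;0.02 0.01 0 0;0 0 0 0;0 0 0 0;0 0 0 0")

```text
time: 33.17
tool_pos: [0.6169, -0.1086, 0.1713]
tcp_rot: [-1.51, -2.754, 0.001]
wrist_force: [-0.5, 0.1, -1.8]
width: 0.714
grip_force: 66.1
```

Run:
```python
from h import *
p,d,k,M=look("wI")
for b in blobs(cork(p),.008,"wrist",k,M,300): print(b)
```

```text
tcp [ 0.6169 -0.1086  0.1713] yaw_y 32.53 t 33.17 q6 -0.78 w 0.714 g 66.14993691444397
{'px': (318, 168), 'cen': [608.0, -91.4], 'rect': [607.8, -91.3, 82.5, 45.7, 32.6], 'area': 3597}
{'px': (584, 238), 'cen': [929.9, -20.1], 'rect': [891.7, -15.2, 155.2, 409.5, 49.7], 'area': 20447}
{'px': (223, 15), 'cen': [460.9, -20.0], 'rect': [459.0, -21.8, 75.1, 25.5, 32.4], 'area': 782}
```

View pics/wI.png

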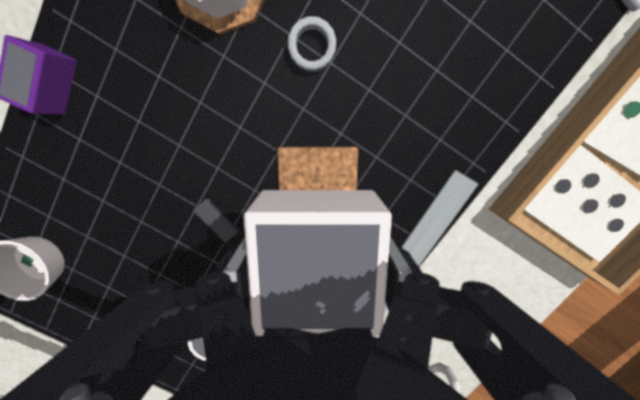

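Square pot held level and squarely, with the visible strip of pad at (318,168) parallel to it.

carry_out(series="0.001 0 -0.05 0;0 0 -0.05 0;0 0 -0.022 0;0 0 -0.01 0;0 0 -0.004 0;0 0 -0.002 0;0 0 -0.001 0;0 0 0 0;0 0 0 0")

```text
time: 34.35
tool_pos: [0.6194, -0.1082, 0.0332]
tcp_rot: [1.509, 2.755, 0.0]
wrist_force: [-0.2, 0.2, -1.6]
width: 0.713
grip_force: 66.1
```

carry_out(series="-0.001 -0.0003 -0.001 0;0 0 -0.0005 0;0 0 -0.0005 0;0 0 -0.0005 0;0 0 0 0;0 0 0 0")

```text
time: 35.1
tool_pos: [0.6179, -0.1084, 0.0307]
tcp_rot: [-1.509, -2.755, 0.0]
wrist_force: [-4.2, 0.2, 5.3]
width: 0.719
grip_force: 67.1
```

Release, rise, back off, and check all five from the top camera.

carry_out(series="0 0 0 0;0 0 0 0;0 0 0 0;0 0 0 0", jaw=1)

```text
time: 35.6
tool_pos: [0.6181, -0.1085, 0.0301]
tcp_rot: [1.509, 2.755, 0.0]
wrist_force: [0.1, 0.3, 0.6]
width: 0.999
grip_force: 0.0
```

carry_out(series="0 0 0.015 0;0 0 0.04 0;0 0 0.05 0;0 0 0.05 0;0 0.05 0.04 0;-0.02 0.05 0.04 0;-0.03 0.05 0.03 0;-0.03 0.05 0 0;0 0 0 0;0 0 0 0")

```text
time: 36.85
tool_pos: [0.5409, 0.0845, 0.291]
tcp_rot: [1.507, 2.755, 0.001]
wrist_force: [-0.6, -0.4, 0.4]
width: 1.001
grip_force: 0.0
```

Run:
```python
from h import *
p,d,k,M=look("wJ")
print("wrist")
for z,f in((.048,grey),(.044,grey),(.008,cork)):
  print(z)
  for b in blobs(f(p),z,"wrist",k,M,100): 
    if b['area']<9000: print(b)
p,d=eyes.read_camera("top");cv2.imwrite("pics/top1.png",p);k=eyes.get_calibration("top");M=pose("top",k)
print("top")
for z in(.048,.044,.04):
  print(z)
  for b in blobs(grey(p),z,"top",k,M,20): print(b['px'],b['rect'])
cv2.imwrite("pics/top1c.png",cv2.resize(p[110:310,170:490],(800,500),interpolation=cv2.INTER_CUBIC))
```

```text
tcp [0.5409 0.0845 0.291 ] yaw_y 32.62 t 36.85 q6 -0.46 w 1.001 g 0.0
wrist
0.048
{'px': (291, 305), 'cen': [618.7, -106.9], 'rect': [618.3, -106.4, 48.3, 47.5, 32.1], 'area': 2154}
{'px': (431, 264), 'cen': [753.9, 61.6], 'rect': [753.3, 60.9, 12.8, 40.3, 75.1], 'area': 236}
{'px': (112, 237), 'cen': [347.9, -148.1], 'rect': [348.0, -148.1, 22.9, 44.1, 7.4], 'area': 910}
{'px': (220, 180), 'cen': [440.0, 7.0], 'rect': [439.9, 7.0, 52.6, 52.5, 52.7], 'area': 2177}
{'px': (460, 49), 'cen': [605.1, 300.7], 'rect': [605.3, 300.5, 15.9, 15.3, 78.8], 'area': 183}
{'px': (305, 31), 'cen': [440.8, 217.8], 'rect': [440.7, 217.8, 42.8, 21.3, 66.6], 'area': 833}
0.044
{'px': (291, 305), 'cen': [619.9, -109.6], 'rect': [619.5, -109.1, 48.8, 48.1, 32.1], 'area': 2201}
{'px': (431, 264), 'cen': [756.6, 60.7], 'rect': [756.0, 60.0, 12.9, 40.7, 75.1], 'area': 241}
{'px': (112, 237), 'cen': [346.2, -151.2], 'rect': [346.3, -151.3, 23.1, 44.5, 7.4], 'area': 929}
{'px': (220, 180), 'cen': [439.3, 5.5], 'rect': [439.2, 5.6, 53.2, 53.1, 52.7], 'area': 2224}
{'px': (460, 49), 'cen': [606.2, 302.4], 'rect
[... 852 characters left out ...]
 -192.4, 17.6, 43.8, 72.9]
(446, 151) [608.1, -313.6, 30.9, 31.6, 87.1]
(366, 147) [618.5, -108.5, 48.3, 47.7, 33.5]
(497, 38) [919.6, -468.6, 23.2, 31.4, 0.9]
0.044
(388, 257) [342.6, -158.2, 23.7, 45.6, 7.4]
(233, 217) [446.6, 218.4, 17.3, 42.0, 6.0]
(400, 179) [537.2, -193.3, 17.7, 44.0, 72.9]
(446, 151) [609.1, -315.0, 31.1, 31.8, 87.1]
(366, 147) [619.6, -109.0, 48.5, 47.9, 33.5]
(497, 38) [921.9, -470.7, 23.3, 31.5, 0.9]
0.04
(388, 257) [342.5, -158.9, 23.8, 45.7, 7.4]
(233, 217) [446.9, 219.3, 17.4, 42.2, 6.0]
(400, 179) [538.0, -194.2, 17.8, 44.2, 72.9]
(446, 151) [610.1, -316.4, 31.2, 31.9, 87.1]
(366, 147) [620.7, -109.6, 48.7, 48.1, 33.5]
(497, 38) [924.3, -472.8, 23.4, 31.6, 0.9]
```

View pics/top1c.png

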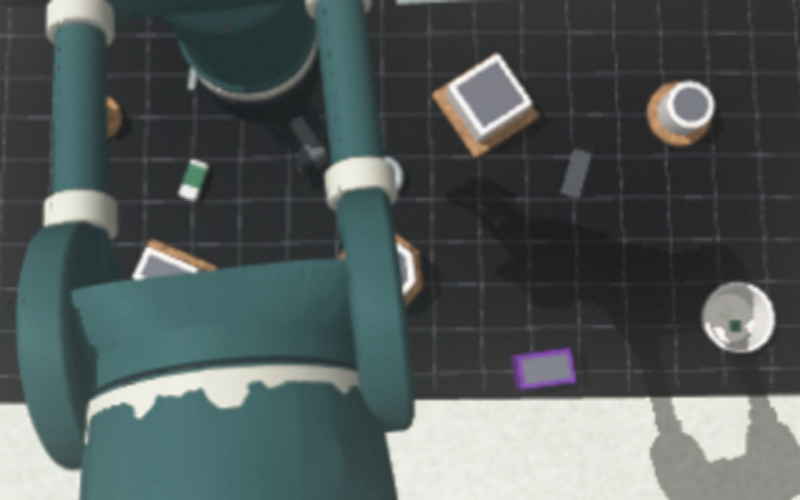

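All five pots stand centred on their own pads to within about 2 mm, aligned and let go, with the arm clear.

```bash
python3 -c "
from workcell import bot
print(bot.finish_job())"
```

```text
the job is handed in; nothing more can be done
None
```

The job is handed in at about 37 s: all five pots were set down mouth down on their own pads and let go, measured within about 2 mm of centre, with the square and oblong pots lined up to about a degree.

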